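# Clamp the mask holder on the aligner stage: back the knob to the click, then run it home

## Robot

A 7-joint arm with a two-finger parallel gripper is mounted at the origin on the work surface. World frame = base frame: x ahead of the robot, y to its left, z up, the work surface at z = 0. Lengths are in m, angles in degrees, forces in N, time in s.
With the tool pointing down it reaches from about 0.425 to 0.875 m from the base axis. Payload 4.7 kg.
Tool frame: the origin (TCP) lies midway between the tips of the shut fingers; the grasp point (between the pads) lies 19 mm behind it; z points along the fingers, y is the line along which they close (so a half turn about z gives the same grasp; the last joint's range is limited). The gripper opens to 87 mm and grips with 3 to 60 N. Pads are 19 mm wide; open, the fingers measure 117 mm over their backs; the gripper's body (75 mm by 190 mm) begins 51 mm behind the grasp point.
Start: joints at [73.745, 18.392, -4.016, 83.108, 1.295, 78.541, -3.26], TCP at [0.191, -0.621, 0.223] pointing down, gripper open.
Joint ranges: [-163.93, 163.93], [-17.29, 119.83], [-79.2, 71.16], [3.27, 140.29], [-89.18, 269.18], [5.43, 117.66], [-154.24, 154.24]. Speed limits (degrees/s): [147.25, 147.25, 180, 180, 180, 180, 180].

## Interface

Orientations are given as [roll, pitch, yaw] about the fixed x, y, z axes, in that order (R = Rz(yaw) Ry(pitch) Rx(roll)).
In Python, from cell import env, viewer, boxes_of, masks_of gives the robot as it stands. The module is installed in compiled form; this text tells all that it offers.
- The arm moves only by the tool apply_moves, never from a script. Its argument "moves" is a list of rows, each a list of 7 numbers: the shift along the tool's x, y, z scaled (see below), then the turn, a rotation vector about the tool's x, y, z scaled (see below), then the opening, from 0 (shut) to 1 (fully open). A call has 1 to 20 rows; each row is the pose to reach, as a shift and turn from the pose commanded when the call began, along the tool's axes at that moment; what a row does not reach only later rows make up. The controller multiplies each number of a shift by 0.2 m and each number of a turn by 1.5 rad. A row lasts 1/10 s, in which the tool goes at most 50 mm and 8.59 degrees, less where a joint would pass 70% of its speed; a pose out of reach is approached as far as the arm can. A call with a number of a shift or a turn outside -1 to 1 is refused whole. A call with a gripper value outside its range is refused whole. The fingers move at their own pace and stop on an object; "grip_force" is the grip in N (left out, the last holds). Time passes only in rows, so rows that repeat a pose let the fingers close. It gives the time, the measured TCP pose, the force, the opening and the grip force at its end, in the units of the state.
- env.get_obs(): the state, without advancing time (a new reading comes with each control period).
- viewer.read_camera(name): name is "scene" or "top"; returns the picture (480x640x3 uint8, red, green, blue); there is no depth.
- viewer.get_calibration(name): a dict with "fov_y" (degrees; the focal length in pixels is half the picture's height over the tangent of half this angle, whatever the lens; pixels are square), "cx", "cy" (the principal point, pixels), "position" and "orientation" of the camera in the world. Camera axes: x right, y up, looking along -z (the intrinsics and any distortion apply to the point x, -y, -z); pixel columns grow to the right and rows downward; lengths in m; the calibration is good to about 2 mm. A picture is of the moment at which its call begins. get_calibration takes no time and is no camera call.
- env.sign_off(): hands the job in; it is judged then, once.
Trained networks look in the newest picture that a camera, given by its name, has taken for a name from the list of things; names that differ only in an ending like _2 or _b are one class to them, and where a whole thing is asked for, a point or a joint stands for the part that bears it (a point fixed in the world has none). Each returns a list of dicts, best first, with "conf" (0 to 1); they miss things now and then, are a little off and sometimes report something else, mostly with a low value. They report only what shows in the picture. A call takes as long as a camera call. They do not tell look-alikes from the thing itself.
- boxes_of(camera, target): "location" ([column, row] in pixels, amid what is visible of it).
- masks_of(camera, target): "pixels" (480x640 bool, what is visible of it) and "location" ([column, row] in pixels, amid what is visible of it).
The state is a dict: "time_s": time; "qpos": joint angles; "joint_velocities": joint speeds; "effort": joint torques, N m; "tool_pos": TCP position; "tool_rot": TCP orientation; "force": force on the tool from outside, world axes, zero at the start; "wrist_torque": the same for the moment, N m; "grip_width": finger opening in m; "grasp_force": force on a finger pad.
Only numpy, scipy, OpenCV 4.12 (cv2) and the standard library are available. Lean on these libraries where they do the work, as an engineer would, in place of code of your own. Each camera call takes 0.05 s, during which the arm holds its last target. There are 200 camera calls.

## Task

Gently push the photomask holder by its upright black pull until it is fully home against the two stop pins. Then clamp it with the black fluted knob that stands loose on the threaded stud: with light pressure turn the knob backwards (counter-clockwise seen from above) until you feel its thread drop with a click, and from there turn it forwards (clockwise) until it is snug on the holder. Never force the thread, do not overtighten on the glass mask, leave the things lying around the stage alone, and let go at the end.

Things in the scene. Friction and masses are not known exactly. Their poses are not given: they have to be found in the camera images.
- stage: Mask stage, a fixed black block 250 x 200 mm, flat top 60 mm above the bench. Origin under its centre on the bench. +x points from the holder's pull to the stud and is the way the holder slides home, between two low side rails (71 mm high), 1.5 mm free each side. Stop pins 10 mm thick, 14 mm high, at x = 65, y = +/-50 mm. Stud axis at x = 85, y = 0 mm.
- holder_pull (a point): Centre of the near (-x) face, 60 wide x 30 mm high, of the holder's upright black pull (8 mm thick): push here along +x. 83 mm above the bench. The holder, a loose aluminium frame 120 x 130 x 8 mm, 0.45 kg, lies on the stage; its far fork passes under the knob round the stud. Home: this point at x = -60 mm in the stage frame; it starts 9 to 18 mm short.
- stud: Fixed steel stud; origin on its axis 59 to 61 mm above the bench (the stud is screwed in to a slightly different height each time), z up, tip 37 mm higher. Right-hand three-start thread, 22 mm over the crests, pitch 4.5 mm, lead 13.5 mm a turn (2.15 mm per rad). Where around the stud the thread starts lie is not known: find it by feel.
- knob_head (a point): Point on the axis of the loose clamp knob (0.12 kg), half-way up its grip, 34 mm above the hub's underside. Black fluted head 52 mm across, from 16 mm below to 12 mm above this point; steel hub 38 mm across beneath. It stands upright on the stud, its thread resting on the stud's thread ends. Home and snug on the holder, this point is 102 mm above the bench.
- knob_dot (a point): White dot on the knob's top, 18 mm from its axis. Turned backwards the knob climbs 2.15 mm per rad, for at most 1.8 rad, then clicks: its thread can drop 4.5 mm. In tight fingers it will not fall by itself: press lightly. Forwards from the click it sinks 2.15 mm per rad and is snug after 1.6 to 3 rad; then torque rises steeply: 0.1 N m clamps with about 15 N, 0.3 with 45.
- wafer_box_c (a point): Centre of a round white wafer box, 84 mm across, 20 mm high, on the bench (bystander).
- bottle_c (a point): Middle of a small amber bottle, 44 mm across, 95 mm high; this point is 45 mm above the bench (bystander).
- tweezers_c (a point): Middle of a pair of flat steel wafer tweezers, 135 mm long, 5 mm thick, on the bench (bystander).
Things that resemble listed ones, but are neither listed nor needed, are in the scene too. Of the things like the part that bears knob_head, leave any that is green; of the rest the smaller one is meant.

How it is judged (in metres and radians):
On the way, in this order (a step that is already met when the one before it is completed fails the run):
1. the knob has been turned backwards up to the end of the stud's thread, still resting on it (z of knob_head in the frame of stud between 0.049 and 0.0512 m and x of knob_dot in the frame of stud above 0 m and y of knob_dot in the frame of stud between -0.012 and 0.006 m and contact force between knob and stud above 0.3 N), for 0.02 s.
2. turned on backwards, the knob has clicked: its thread has dropped off the thread end by one pitch (z of knob_head in the frame of stud between 0.0445 and 0.048 m and y of knob_dot in the frame of stud above -0.006 m and contact force between knob and stud above 0.3 N), for 0.1 s.
3. turned forwards, the knob is home and snug: it loads the thread and the holder with more than 8 N (z of knob_head in the frame of holder_pull below 0.0196 m and contact force between knob and stud above 8 N and contact force between knob and holder above 8 N), for 0.1 s.
At the end, for the whole second after the job is handed in: The mask holder is home against the stop pins (within 2.5 mm), the knob's thread is engaged with the stud and its hub lies on the holder (within 0.8 mm), upright within 2 degrees, and the robot has let go (z of knob_head in the frame of holder_pull between 0.0175 and 0.0198 m and horizontal distance between knob_head and stud below 0.002 m and angle between knob_head's own z axis and vertical below 0.035 rad and x of holder_pull in the frame of stage above -0.0625 m and contact force between the fingers and anything else below 0.1 N); the robot touches nothing.
It fails at once if the knob's thread forced against the stud's thread with more than 40 N before the knob is home (z of knob_head in the frame of holder_pull above 0.02 m and contact force between knob and stud above 40 N).
It fails at once if the knob overtightened: more than 60 N on the holder (contact force between knob and holder above 60 N).
It fails at once if the holder pushed or squeezed by the fingers with more than 40 N (contact force between the fingers and holder above 40 N).
It fails at once if a bystander moved by more than 15 mm (distance of any of wafer_box_c, bottle_c, tweezers_c from where it was at the start of the episode above 0.015 m).
It also fails if it takes over 67 s, if anything falls off the work surface, if the arm or the gripper's body presses on something with over 40 N, if the wrist force passes 120 N, or if a joint passes its speed limit or range.

## Working session

There is one attempt and no reset: what is moved stays moved. The work goes in short steps, Python scripts to look and compute and a tool call to move; the robot and the scene stay as the last step left them, time stands still between calls to the robot, and variables do not carry over. Pictures are saved under pics/ and viewed, at most 10 in all, crops included, and the job is handed in when it is done.

Besides the shell and the picture viewer there is one more tool, called after "Emit:" by a JSON object that holds its "api" and its "payload". apply_moves: Moves the arm, as the interface text tells. Shifts and turns lie within -1 to 1; 1 stands for 0.2 m of shift or 1.5 rad of turn. Its arguments: {"type":"object","properties":{"moves":{"type":"array","items":{"type":"array","items":{"type":"number","minimum":-1,"maximum":1}}},"grip_force":{"type":"number"}},"required":["moves"]}

```bash
mkdir -p pics
cat > h.py <<'E'
import numpy as np,cv2
from scipy.spatial.transform import Rotation as R
from cell import env,viewer,boxes_of,masks_of
def snap(c,fn=None):
    im=viewer.read_camera(c)
    if fn: cv2.imwrite('pics/'+fn,im[:,:,::-1])
    return im
E
python3 - <<'E'
from h import *
for c in('scene','top'):
    snap(c,c+'0.png'); k=viewer.get_calibration(c); print(c,k)
    for t in('stage','holder_pull','stud','knob_head','knob_dot','wafer_box_c','bottle_c','tweezers_c'):
        print(t,[(np.round(b['location'],1).tolist(),round(b['conf'],2)) for b in boxes_of(c,t)])
o=env.get_obs();print(o)
E
```

```text
scene {'fov_y': 42.651600036002456, 'cx': 324.8963888242481, 'cy': 238.90556212354292, 'position': array([1.23639904, 1.10745405, 0.89398799]), 'orientation': array([ 58.59089948,   1.36207768, 147.54634715])}
stage [([320.8, 265.1], 0.82), ([316.2, 191.8], 0.74)]
holder_pull [([325.9, 240.9], 0.71), ([252.0, 207.2], 0.54)]
stud []
knob_head [([237.3, 280.0], 0.75), ([223.9, 248.5], 0.75), ([292.6, 237.9], 0.73)]
knob_dot [([240.5, 276.2], 0.76), ([293.6, 239.7], 0.66), ([225.5, 248.0], 0.66), ([251.4, 205.5], 0.25)]
wafer_box_c [([426.2, 334.5], 0.83), ([320.1, 263.8], 0.19)]
bottle_c [([250.2, 208.0], 0.85)]
tweezers_c [([318.6, 195.2], 0.42)]
top {'fov_y': 44.60653636144794, 'cx': 312.7396607153836, 'cy': 234.9554842740114, 'position': array([ 0.48093921, -0.02989183,  1.25256902]), 'orientation': array([ 4.44404025e+00,  8.65592087e-03, -9.15448191e+01])}
stage [([319.3, 230.4], 0.82)]
holder_pull [([312.7, 255.3], 0.81), ([318.8, 206.6], 0.3)]
stud []
knob_head [([317.8, 208.2], 0.94), ([317.7, 139.1], 0.78), ([396.6, 157.1], 0.67)]
knob_dot [([314.7, 204.7], 0.94), ([397.2, 157
[... 168 characters left out ...]
'time_s': 0.9, 'qpos': array([73.74615245, 18.39187013, -4.01697917, 83.1077983 ,  1.2950531 ,
       78.54153489, -3.26094338]), 'joint_velocities': array([-0.09196538,  0.04134799,  0.01046945,  0.00771699, -0.00431957,
        0.07961702, -0.05692679]), 'effort': array([-9.45428255e-04, -4.91094267e+01, -4.03566062e-01, -3.12770355e+01,
       -6.37046644e-02,  3.35127662e-02,  1.67408069e-05]), 'tool_pos': array([ 0.19069581, -0.62141277,  0.22258508]), 'tool_rot': array([1.79996062e+02, 2.55442281e-03, 1.70625505e+01]), 'force': array([0.10315211, 0.47725135, 0.42888387]), 'wrist_torque': array([ 0.0358969, -0.0064798, -0.0650269]), 'grasp_force': 0.0, 'grip_width': 0.08729252925083256}
```

View pics/scene0.png

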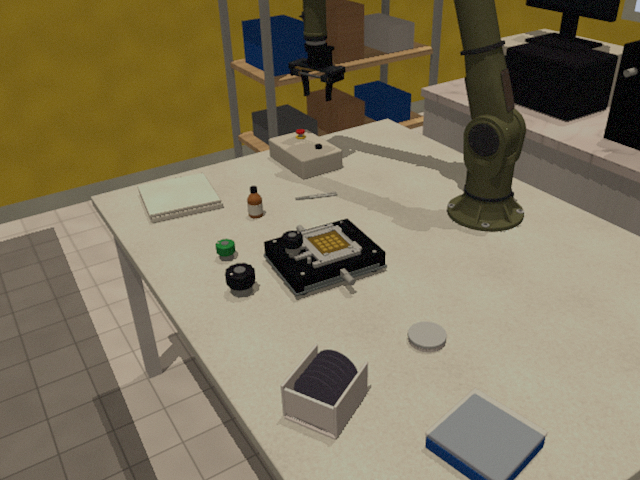

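View pics/top0.png

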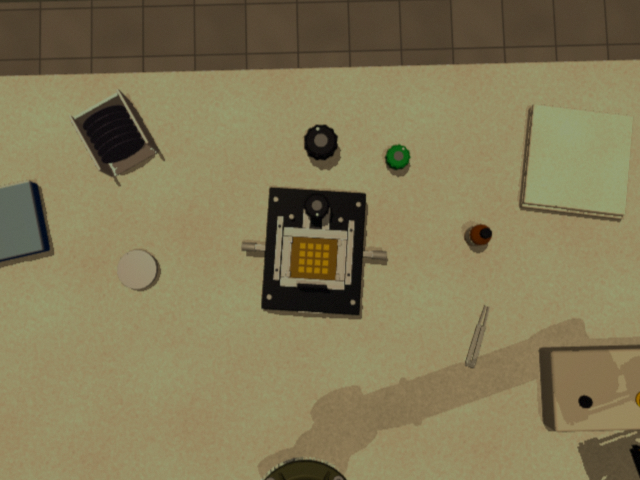

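Candidates for the knob in the top picture are black on the stud (317,207), a larger black one on the bench (320,141) and a green one (398,157). The smaller black one on the stage is meant. Next come a close crop and triangulation.

```bash
cat >> h.py <<'E'
def ray(c,uv):
    k=viewer.get_calibration(c);f=240/np.tan(np.radians(k['fov_y']/2))
    d=np.array([(uv[0]-k['cx'])/f,-(uv[1]-k['cy'])/f,-1.])
    d=R.from_euler('xyz',k['orientation'],degrees=True).apply(d)
    return np.array(k['position']),d/np.linalg.norm(d)
def tri(a,b):
    p,d=ray('top',a);q,e=ray('scene',b)
    s=np.linalg.lstsq(np.c_[d,-e],q-p,rcond=None)[0]
    x,y=p+s[0]*d,q+s[1]*e
    return (x+y)/2,np.linalg.norm(x-y)
def atz(c,uv,z):
    p,d=ray(c,uv);return p+d*(z-p[2])/d[2]
def proj(c,P):
    k=viewer.get_calibration(c);f=240/np.tan(np.radians(k['fov_y']/2))
    v=R.from_euler('xyz',k['orientation'],degrees=True).inv().apply(np.array(P)-k['position'])
    return np.array([k['cx']-f*v[0]/v[2],k['cy']+f*v[1]/v[2]])
E
python3 - <<'E'
from h import *
a=snap('top');b=snap('scene')
A=cv2.resize(a[170:330,230:400],None,fx=4,fy=4,interpolation=cv2.INTER_CUBIC)
B=cv2.resize(b[205:305,250:400],None,fx=5,fy=5,interpolation=cv2.INTER_CUBIC)
cv2.imwrite('pics/A.png',cv2.convertScaleAbs(A[:,:,::-1][:600],alpha=1.8,beta=15)) 
cv2.imwrite('pics/B.png',cv2.convertScaleAbs(B[:,:,::-1],alpha=1.8,beta=15))
for c in('top','scene'):
  for t in('stage','knob_head','holder_pull'):
    for m in masks_of(c,t)[:3]:
        p=m['pixels'].astype(np.uint8);pts=cv2.findNonZero(p)
        print(c,t,round(m['conf'],2),np.round(m['location'],1),p.sum(),cv2.boundingRect(pts),cv2.minAreaRect(pts))
for n,u,v in(('knob',(317.8,208.2),(292.6,237.9)),('dot',(314.7,204.7),(293.6,239.7)),('pull',(312.7,255.3),(325.9,240.9)),('big',(317.7,139.1),(237.3,280))): print(n,tri(u,v))
E
```

```text
top stage 0.74 [314.4 227.9] 7692 (241, 187, 146, 128) ((313.4007873535156, 250.5875701904297), (145.34140014648438, 122.76046752929688), 3.5763344764709473)
top knob_head 0.84 [395.8 160.1] 437 (386, 145, 23, 24) ((397.0, 156.5), (23.0, 22.0), 90.0)
top knob_head 0.8 [317.7 206.6] 530 (303, 193, 26, 26) ((315.5, 205.5), (25.0, 25.0), 90.0)
top knob_head 0.63 [318.  136.4] 958 (304, 124, 33, 36) ((320.0, 141.5), (35.0, 32.0), 90.0)
top holder_pull 0.86 [312.3 255.8] 4007 (280, 209, 67, 80) ((313.73541259765625, 247.7334442138672), (64.187255859375, 79.22042083740234), 3.5763344764709473)
scene stage 0.7 [323.5 263.8] 4016 (263, 218, 123, 78) ((323.841064453125, 254.63729858398438), (68.56941986083984, 118.86454010009766), 78.2317123413086)
scene knob_head 0.94 [239.3 278.6] 867 (224, 262, 31, 35) ((239.0, 279.0), (34.0, 30.0), 90.0)
scene knob_head 0.8 [291.2 238.6] 400 (281, 230, 22, 23) ((291.5, 241.0), (22.0, 21.0), 90.0)
scene knob_head 0.69 [225.4 247. ] 365 (214, 238, 21, 23) ((224.6486358642578, 249.3918914794922), (22.029464721679688, 19.892276763916016), 80.53767395019531)
scene holder_pull 0.73 [325.9 240.5] 1497 (293, 221, 69, 39) ((324.3712463378906, 241.45925903320312), (31.63936424255371, 68.69865417480469), 76.60750579833984)
knob (array([ 0.62232168, -0.04324579,  0.10496751]), np.float64(0.0011103782601388967))
dot (array([ 0.62697774, -0.03581719,  0.10535398]), np.float64(0.006757169777152945))
pull (array([ 0.53191581, -0.03123345,  0.07061124]), np.float64(0.0008649023091257715))
big (array([ 0.7778547 , -0.04811053,  0.03681479]), np.float64(0.00034021848512717925))
```

View pics/A.png

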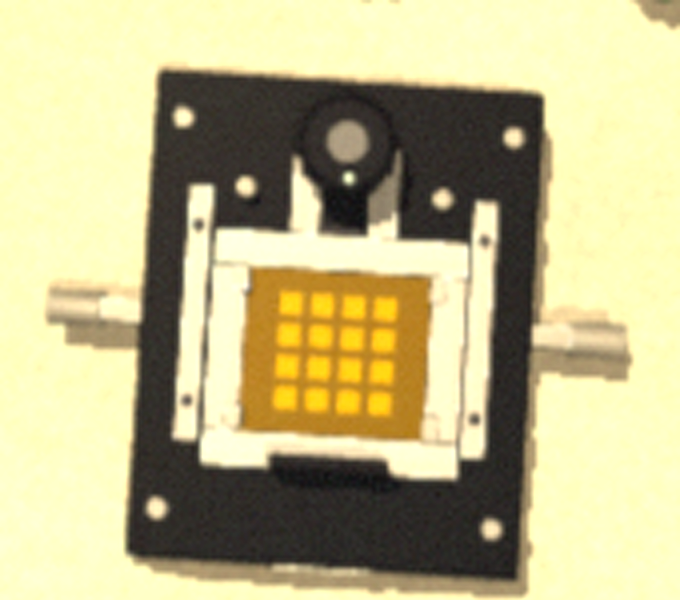

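View pics/B.png

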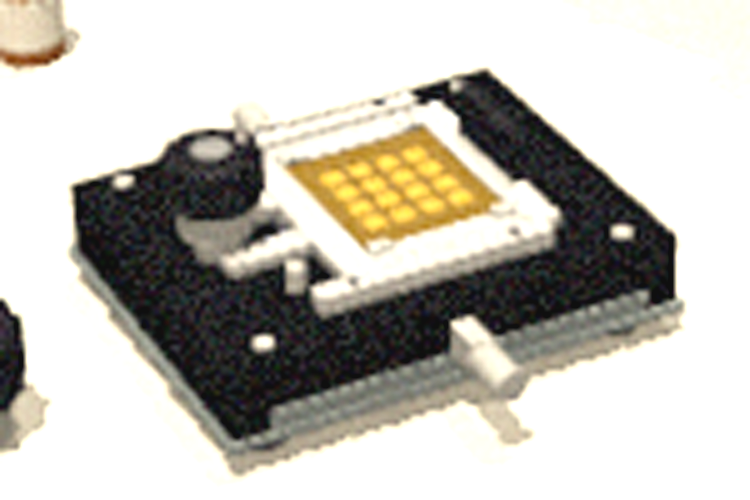

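The crops show the knob on the stud with its top disc at crop A (348,141) and its dot at (348,178). The pull's near edge is at about (330,485), and the stage's top corners are (160,70), (541,95), (128,553) and (520,578).

Run:
```python
from h import *
g=lambda u,v:(230+u/4,170+v/4)
C=np.array([atz('top',g(*p),.06) for p in((160,70),(541,95),(128,553),(520,578))])
print(C.round(4)); c=C.mean(0)
x=(C[0]+C[1]-C[2]-C[3])[:2];y=(C[0]+C[2]-C[1]-C[3])[:2]
yx=np.degrees(np.arctan2(x[1],x[0]));yy=np.degrees(np.arctan2(-y[0],y[1]))
print(c,yx,yy,np.linalg.norm(x)/2,np.linalg.norm(y)/2)
yaw=np.radians((yx+yy)/2);ex=np.array([np.cos(yaw),np.sin(yaw)]);ey=np.array([-ex[1],ex[0]])
print('stud from stage',c[:2]+.085*ex)
h=lambda u,v:(250+u/5,205+v/5)
for n,p,q in(('disc',(348,141),(211,149)),):
  P,e=tri(g(*p),h(*q));print(n,P,e,'stage',(P[:2]-c[:2])@ex,(P[:2]-c[:2])@ey)
for z in(.115,.122): 
  k=atz('top',g(348,141),z)[:2];d=atz('top',g(348,178),z)[:2];v=d-k
  print('knob',k,'dot ang stage',np.degrees(np.arctan2(v@ey,v@ex)),np.linalg.norm(v),(k-c[:2])@ex,(k-c[:2])@ey)
for n,p,z in(('pulltop far/top',(332,458),.098),('pull near bottom',(332,488),.068)): 
  P=atz('top',g(*p),z)[:2];print(n,P,(P-c[:2])@ex,(P-c[:2])@ey)
```

```text
[[ 0.6739  0.0531  0.06  ]
 [ 0.6556 -0.1424  0.06  ]
 [ 0.4276  0.0745  0.06  ]
 [ 0.4097 -0.1234  0.06  ]]
[ 0.54167887 -0.03457178  0.06      ] -4.694335801196226 -5.250367189806916 0.2469458314513591 0.19752304565290915
stud from stage [ 0.62635899 -0.04193916]
disc [ 0.62562193 -0.04100033  0.11628845] 0.003788288685056559 stage 0.08418434336875139 0.0008714110082876786
knob [ 0.62741104 -0.04201427] dot ang stage -176.6047947322575 0.01821435931099337 0.08605460900222721 1.6362774191278594e-05
knob [ 0.62650973 -0.04193967] dot ang stage -176.60479473225746 0.018102277746675992 0.08515022500421483 1.2556056664525007e-05
pulltop far/top [ 0.47294968 -0.03001397] -0.06886558749019599 -0.0014164457324636831
pull near bottom [ 0.4576853  -0.02961057] -0.08410748807762522 -0.002337596480778423
```

```bash
cat >> h.py <<'E'
def plan(start,*tg):
    "start, targets = (x,y,z,yaw deg); prints row values in tool axes at start (tool down)"
    Rt=R.from_euler('xyz',[180,0,start[3]],degrees=True)
    for t in tg:
        s=Rt.inv().apply(np.array(t[:3])-start[:3])/.2; print(t,s.round(3),'tz',round(-np.radians(t[3]-start[3])/1.5,3))
E
python3 - <<'E'
from h import *
W=[(.191,-.6215,.2225,17.06),(.32,-.49,.2225,45),(.43,-.31,.2225,65),(.44,-.15,.2,85),(.43,-.0248,.13,85),(.43,-.0248,.078,85)]
for a,b in zip(W,W[1:]): plan(a,b)
E
```

```text
(0.32, -0.49, 0.2225, 45) [ 0.81  -0.439 -0.   ] tz -0.325
(0.43, -0.31, 0.2225, 65) [ 1.025 -0.247 -0.   ] tz -0.233
(0.44, -0.15, 0.2, 85) [ 0.746 -0.293  0.112] tz -0.233
(0.43, -0.0248, 0.13, 85) [ 0.619 -0.104  0.35 ] tz -0.0
(0.43, -0.0248, 0.078, 85) [ 0.   -0.    0.26] tz -0.0
```

Emit:
{"api": "apply_moves", "payload": {"moves": [[0.4,-0.22,0,0,0,-0.16,0],[0.81,-0.44,0,0,0,-0.325,0],[0.81,-0.44,0,0,0,-0.325,0],[0.81,-0.44,0,0,0,-0.325,0],[0.81,-0.44,0,0,0,-0.325,0]]}}

```text
time_s: 1.8
tool_pos: [0.3258, -0.4846, 0.2232]
tool_rot: [179.9, -0.2, 45.6]
force: [-0.1, -0.1, 0.8]
grip_width: 0.0548
grasp_force: 0.0
```

Emit:
{"api": "apply_moves", "payload": {"moves": [[0.5,-0.12,0,0,0,-0.11,0],[1,-0.24,0,0,0,-0.23,0],[1,-0.24,0,0,0,-0.23,0],[1,-0.24,0,0,0,-0.23,0],[1,-0.24,0,0,0,-0.23,0]]}}

```text
time_s: 2.3
tool_pos: [0.4313, -0.3078, 0.2232]
tool_rot: [179.9, -0.2, 65.3]
force: [1.1, 0.4, 0.8]
grip_width: 0.0149
grasp_force: 0.0
```

Emit:
{"api": "apply_moves", "payload": {"moves": [[0.37,-0.15,0.05,0,0,-0.11,0],[0.75,-0.29,0.11,0,0,-0.23,0],[0.75,-0.29,0.11,0,0,-0.23,0],[0.75,-0.29,0.11,0,0,-0.23,0],[0.75,-0.29,0.11,0,0,-0.23,0]]}}

```text
time_s: 2.8
tool_pos: [0.4389, -0.1527, 0.2007]
tool_rot: [180.0, 0.1, 84.7]
force: [-0.2, 0.1, 0.3]
grip_width: 0.0005
grasp_force: 0.0
```

Emit:
{"api": "apply_moves", "payload": {"moves": [[0.2,-0.05,0.1,0,0,0,0],[0.4,-0.08,0.2,0,0,0,0],[0.62,-0.11,0.35,0,0,0,0],[0.62,-0.11,0.5,0,0,0,0],[0.62,-0.11,0.61,0,0,0,0],[0.62,-0.11,0.61,0,0,0,0],[0.62,-0.11,0.61,0,0,0,0],[0.62,-0.11,0.61,0,0,0,0]]}}

```text
time_s: 3.6
tool_pos: [0.4301, -0.0298, 0.0799]
tool_rot: [179.9, 0.0, 84.4]
force: [0.1, 0.5, 0.2]
grip_width: 0.0006
grasp_force: 0.0
```

Run:
```python
from h import *
o=env.get_obs();print(o['tool_pos'],o['tool_rot'],o['force'],o['qpos'])
b=snap('scene');t=snap('top')
B=cv2.resize(b[190:290,270:400],None,fx=4,fy=4,interpolation=cv2.INTER_CUBIC)
T=cv2.resize(t[230:330,250:380],None,fx=4,fy=4,interpolation=cv2.INTER_CUBIC)
cv2.imwrite('pics/C.png',cv2.convertScaleAbs(np.vstack([B[:300],T[:300]])[:,:,::-1],alpha=1.8,beta=15))
```

```text
[ 0.43010358 -0.02978625  0.07993067] [1.79861063e+02 1.25657633e-02 8.43936483e+01] [0.12490151 0.54354349 0.18508104] [ 41.76877368   0.43055522 -40.9809969  121.24382019   0.36032595
  58.29425291  -5.00642633]
```

View pics/C.png

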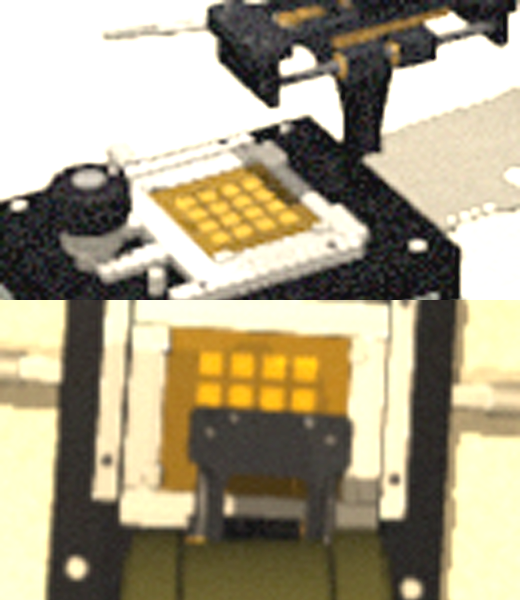

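Emit:
{"api": "apply_moves", "payload": {"moves": [[0.025,0.04,0,0,0,0,0],[0.025,0.07,0,0,0,0,0],[0.025,0.08,0,0,0,0,0],[0.025,0.09,0,0,0,0,0],[0.025,0.09,0,0,0,0,0]]}}

```text
time_s: 4.2
tool_pos: [0.4472, -0.0251, 0.0785]
tool_rot: [-180.0, -0.0, 84.5]
force: [-0.1, 0.3, -0.2]
grip_width: 0.0003
grasp_force: 0.0
```

Emit:
{"api": "apply_moves", "payload": {"moves": [[0,0.01,0,0,0,0,0],[0,0.02,0,0,0,0,0],[0,0.03,0,0,0,0,0],[0,0.03,0,0,0,0,0]]}}

```text
time_s: 4.6
tool_pos: [0.4533, -0.0258, 0.0786]
tool_rot: [180.0, -0.0, 84.5]
force: [-0.6, 0.6, -0.4]
grip_width: 0.0005
grasp_force: 0.0
```

Emit:
{"api": "apply_moves", "payload": {"moves": [[0,0.01,0,0,0,0,0],[0,0.02,0,0,0,0,0],[0,0.03,0,0,0,0,0],[0,0.03,0,0,0,0,0]]}}

```text
time_s: 5.0
tool_pos: [0.4588, -0.0263, 0.0784]
tool_rot: [-179.9, 0.0, 84.5]
force: [-0.9, 0.8, 0.4]
grip_width: 0.0008
grasp_force: 0.6
```

Emit:
{"api": "apply_moves", "payload": {"moves": [[0,0.01,0,0,0,0,0],[0,0.015,0,0,0,0,0],[0,0.02,0,0,0,0,0],[0,0.02,0,0,0,0,0]]}}

```text
time_s: 5.4
tool_pos: [0.463, -0.0267, 0.0783]
tool_rot: [-180.0, -0.0, 84.5]
force: [-1.3, 0.9, -0.5]
grip_width: 0.0008
grasp_force: 1.0
```

Emit:
{"api": "apply_moves", "payload": {"moves": [[0,0.01,0,0,0,0,0],[0,0.015,0,0,0,0,0],[0,0.02,0,0,0,0,0],[0,0.02,0,0,0,0,0]]}}

```text
time_s: 5.8
tool_pos: [0.4672, -0.0272, 0.0785]
tool_rot: [180.0, -0.0, 84.5]
force: [-1.8, 0.4, -0.2]
grip_width: 0.0004
grasp_force: 0.8
```

Emit:
{"api": "apply_moves", "payload": {"moves": [[0,0.01,0,0,0,0,0],[0,0.015,0,0,0,0,0],[0,0.015,0,0,0,0,0]]}}

```text
time_s: 6.1
tool_pos: [0.4703, -0.0275, 0.0786]
tool_rot: [180.0, -0.0, 84.5]
force: [-1.2, 0.2, -1.3]
grip_width: -0.0
grasp_force: 0.7
```

Emit:
{"api": "apply_moves", "payload": {"moves": [[0,0.01,0,0,0,0,0],[0,0.01,0,0,0,0,0]]}}

```text
time_s: 6.3
tool_pos: [0.4723, -0.0277, 0.0786]
tool_rot: [180.0, 0.0, 84.5]
force: [-1.9, 0.1, -0.9]
grip_width: 0.0004
grasp_force: 0.8
```

Emit:
{"api": "apply_moves", "payload": {"moves": [[0,0.01,0,0,0,0,0],[0,0.01,0,0,0,0,0]]}}

```text
time_s: 6.5
tool_pos: [0.4743, -0.0278, 0.0786]
tool_rot: [180.0, 0.0, 84.5]
force: [-3.3, 0.5, 0.1]
grip_width: 0.0005
grasp_force: 1.0
```

Emit:
{"api": "apply_moves", "payload": {"moves": [[0,0.005,0,0,0,0,0],[0,0.005,0,0,0,0,0]]}}

```text
time_s: 6.7
tool_pos: [0.4747, -0.0279, 0.0786]
tool_rot: [-180.0, 0.0, 84.5]
force: [-4.8, 0.7, 3.7]
grip_width: 0.0001
grasp_force: 2.3
```

Emit:
{"api": "apply_moves", "payload": {"moves": [[0,0.005,0,0,0,0,0],[0,0.005,0,0,0,0,0]]}}

```text
time_s: 6.9
tool_pos: [0.4747, -0.0279, 0.0785]
tool_rot: [-179.8, 0.0, 84.5]
force: [-7.2, -0.5, 5.4]
grip_width: 0.0006
grasp_force: 3.6
```

Emit:
{"api": "apply_moves", "payload": {"moves": [[0,0.005,0,0,0,0,0],[0,0.01,0,0,0,0,0],[0,0.01,0,0,0,0,0]]}}

```text
time_s: 7.2
tool_pos: [0.4748, -0.0279, 0.0782]
tool_rot: [-179.6, 0.1, 84.5]
force: [-12.6, 1.0, 8.5]
grip_width: 0.0001
grasp_force: 6.2
```

Emit:
{"api": "apply_moves", "payload": {"moves": [[0,-0.03,0,0,0,0,0],[0,-0.1,0,0,0,0,0],[0,-0.1,-0.2,0,0,0,0.5],[0,-0.1,-0.4,0,0,0,1],[0,-0.1,-0.55,0,0,0,1],[0,-0.1,-0.55,0,0,0,1],[0,-0.1,-0.55,0,0,0,1]]}}

```text
time_s: 7.9
tool_pos: [0.4593, -0.0265, 0.1893]
tool_rot: [179.8, 0.0, 84.5]
force: [-0.7, 0.5, -0.5]
grip_width: 0.0324
grasp_force: 0.0
```

Run:
```python
from h import *
o=env.get_obs();print(o['tool_pos'],o['tool_rot'],o['qpos'][6])
p=o['tool_pos'];s=(*p,o['tool_rot'][2])
plan(s,(.6265,-.0419,.17,115),(.6265,-.0419,.089,115))
```

```text
[ 0.45925577 -0.02648283  0.18927844] [1.79777658e+02 4.96335522e-02 8.45218437e+01] -3.0665695973471716
(0.6265, -0.0419, 0.17, 115) [0.003 0.84  0.096] tz -0.355
(0.6265, -0.0419, 0.089, 115) [0.003 0.84  0.501] tz -0.355
```

Emit:
{"api": "apply_moves", "payload": {"moves": [[0,0.2,0,0,0,-0.09,1],[0,0.4,0,0,0,-0.18,1],[0,0.6,0,0,0,-0.27,1],[0,0.84,0.05,0,0,-0.355,1],[0,0.84,0.1,0,0,-0.355,1],[0,0.84,0.1,0,0,-0.355,1],[0,0.84,0.1,0,0,-0.355,1],[0,0.84,0.1,0,0,-0.355,1]]}}

```text
time_s: 8.7
tool_pos: [0.6247, -0.0419, 0.1697]
tool_rot: [180.0, 0.1, 115.1]
force: [0.1, -0.1, 0.8]
grip_width: 0.0865
grasp_force: 0.0
```

Run:
```python
from h import *
o=env.get_obs();print(o['tool_pos'],o['tool_rot'],o['qpos'],o['grip_width'])
p=o['tool_pos'];s=(*p,o['tool_rot'][2])
plan(s,(.6265,-.0419,.087,115))
```

```text
[ 0.62469317 -0.0418868   0.16969415] [1.79957322e+02 1.12404226e-01 1.15057854e+02] [ 35.28891718  22.49198758 -43.07312861  89.65968975  15.86384704
  74.02968478  15.0771159 ] 0.08647314652354257
(0.6265, -0.0419, 0.087, 115) [-0.004  0.008  0.413] tz 0.001
```

Emit:
{"api": "apply_moves", "payload": {"moves": [[0,0.008,0.2,0,0,0,1],[0,0.008,0.3,0,0,0,1],[0,0.008,0.4,0,0,0,1],[0,0.008,0.41,0,0,0,1],[0,0.008,0.41,0,0,0,1]]}}

```text
time_s: 9.2
tool_pos: [0.6266, -0.0418, 0.0879]
tool_rot: [180.0, 0.1, 115.0]
force: [-0.2, 0.5, 0.4]
grip_width: 0.087
grasp_force: 0.0
```

Emit:
{"api": "apply_moves", "payload": {"moves": [[0,0,0,0,0,0,0.8],[0,0,0,0,0,0,0.7],[0,0,0,0,0,0,0.6],[0,0,0,0,0,0,0.5],[0,0,0,0,0,0,0.4],[0,0,0,0,0,0,0.4],[0,0,0,0,0,0,0.4],[0,0,0,0,0,0,0.4]], "grip_force": 6}}

```text
time_s: 10.0
tool_pos: [0.6278, -0.0411, 0.087]
tool_rot: [179.9, 0.0, 115.1]
force: [3.8, 1.1, 0.6]
grip_width: 0.0517
grasp_force: 6.0
```

```bash
cat >> h.py <<'E'
def st():
    o=env.get_obs();y=np.radians(o['tool_rot'][2]);f=o['force']
    print(o['time_s'],o['tool_pos'].round(4),o['tool_rot'].round(1),'F',f.round(1),'Fty',round(f@[np.sin(y),-np.cos(y),0],1),'Ftx',round(f@[np.cos(y),np.sin(y),0],1),'T',o['wrist_torque'].round(2),'j7',o['qpos'].round(0),o['grip_width'],o['grasp_force'])
E
python3 -c "from h import *;st()"
```

```text
10.0 [ 0.6278 -0.0411  0.087 ] [179.9   0.  115.1] F [3.8 1.1 0.6] Fty 3.9 Ftx -0.6 T [ 0.29 -1.09  0.01] j7 [ 34.  27. -41.  94.  19.  66.  13.] 0.05169642576285587 5.997846579411998
```

Emit:
{"api": "apply_moves", "payload": {"moves": [[0,0.004,0,0,0,0,0.4],[0,0.007,0,0,0,0,0.4],[0,0.007,0,0,0,0,0.4]], "grip_force": 10}}

```text
time_s: 10.3
tool_pos: [0.628, -0.0411, 0.0869]
tool_rot: [-180.0, 0.0, 115.0]
force: [1.1, 0.2, 4.0]
grip_width: 0.0515
grasp_force: 10.0
```

Emit:
{"api": "apply_moves", "payload": {"moves": [[0,0,0.002,0,0,-0.03,0.4],[0,0,0.002,0,0,-0.06,0.4],[0,0,0.002,0,0,-0.1,0.4],[0,0,0.001,0,0,-0.15,0.4],[0,0,0,0,0,-0.2,0.4],[0,0,0,0,0,-0.2,0.4]]}}

```text
time_s: 10.9
tool_pos: [0.6284, -0.0412, 0.0874]
tool_rot: [180.0, 0.1, 132.3]
force: [2.1, 0.8, 6.2]
grip_width: 0.0519
grasp_force: 10.0
```

```bash
python3 -c "from h import *;st()"
```

```text
10.9 [ 0.6284 -0.0412  0.0874] [1.800e+02 1.000e-01 1.323e+02] F [2.1 0.8 6.2] Fty 2.1 Ftx -0.8 T [ 0.06 -0.47 -0.01] j7 [ 36.  28. -45.  94.  21.  67.  29.] 0.05187559644915604 9.975685011595488
```

Emit:
{"api": "apply_moves", "payload": {"moves": [[0,0,-0.0005,0,0,-0.04,0.4],[0,0,-0.001,0,0,-0.08,0.4],[0,0,-0.002,0,0,-0.13,0.4],[0,0,-0.002,0,0,-0.13,0.4]]}}

```text
time_s: 11.3
tool_pos: [0.6285, -0.0411, 0.0878]
tool_rot: [180.0, 0.1, 143.5]
force: [2.7, 0.6, 5.8]
grip_width: 0.0515
grasp_force: 10.0
```

Emit:
{"api": "apply_moves", "payload": {"moves": [[0,0,-0.0005,0,0,-0.04,0.4],[0,0,-0.001,0,0,-0.08,0.4],[0,0,-0.002,0,0,-0.13,0.4],[0,0,-0.002,0,0,-0.13,0.4]]}}

```text
time_s: 11.7
tool_pos: [0.6286, -0.041, 0.0879]
tool_rot: [180.0, 0.1, 154.6]
force: [3.9, -0.3, 4.6]
grip_width: 0.0514
grasp_force: 10.0
```

Emit:
{"api": "apply_moves", "payload": {"moves": [[0,0,0,0,0,-0.04,0.4],[0,0,-0.001,0,0,-0.08,0.4],[0,0,-0.001,0,0,-0.13,0.4],[0,0,-0.001,0,0,-0.13,0.4]]}}

```text
time_s: 12.1
tool_pos: [0.6284, -0.0406, 0.0874]
tool_rot: [179.9, 0.0, 165.7]
force: [3.8, 1.2, 0.8]
grip_width: 0.0514
grasp_force: 10.0
```

Run:
```python
from h import *
st()
b=snap('scene');t=snap('top')
B=cv2.resize(b[185:285,240:350],None,fx=5,fy=5,interpolation=cv2.INTER_CUBIC)
cv2.imwrite('pics/D.png',cv2.convertScaleAbs(B[:,:,::-1],alpha=2.2,beta=20))
```

```text
12.1 [ 0.6284 -0.0406  0.0874] [179.9   0.  165.7] F [3.8 1.2 0.8] Fty 2.1 Ftx -3.4 T [ 0.44 -1.24 -0.03] j7 [ 40.  31. -51.  94.  25.  68.  59.] 0.051377448530783645 9.987326863920316
```

View pics/D.png

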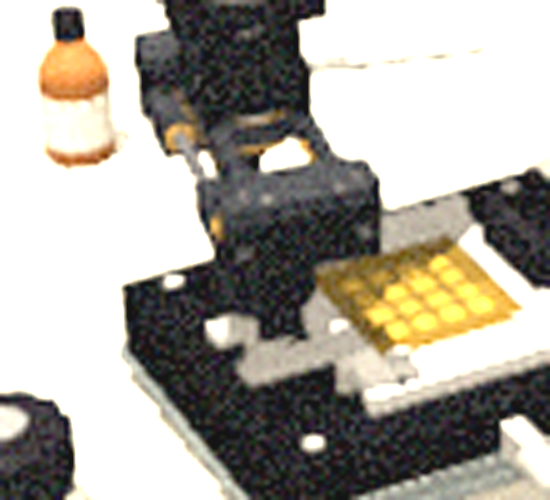

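The force fell from 4.6 to 0.8 N and the tool sank, so the thread end has been passed. I now press down lightly.

Emit:
{"api": "apply_moves", "payload": {"moves": [[0,0,0.004,0,0,0,0.4],[0,0,0.008,0,0,0,0.4],[0,0,0.01,0,0,0,0.4],[0,0,0.01,0,0,0,0.4]]}}

```text
time_s: 12.6
tool_pos: [0.6284, -0.0403, 0.0857]
tool_rot: [179.9, 0.1, 165.7]
force: [5.3, 2.8, 1.8]
grip_width: 0.0518
grasp_force: 10.0
```

Emit:
{"api": "apply_moves", "payload": {"moves": [[0,0,0.003,0,0,0,0.4],[0,0,0.005,0,0,0,0.4],[0,0,0.005,0,0,0,0.4]]}}

```text
time_s: 12.9
tool_pos: [0.6285, -0.0403, 0.0847]
tool_rot: [179.9, 0.1, 165.7]
force: [5.2, 2.5, 2.1]
grip_width: 0.0518
grasp_force: 10.0
```

```bash
python3 -c "from h import *;st()"
```

```text
12.9 [ 0.6285 -0.0403  0.0847] [1.799e+02 1.000e-01 1.657e+02] F [5.2 2.5 2.1] Fty 3.7 Ftx -4.4 T [ 0.59 -1.27 -0.03] j7 [ 40.  31. -51.  94.  25.  68.  59.] 0.05175444210822656 9.987615990685299
```

Emit:
{"api": "apply_moves", "payload": {"moves": [[-0.002,0.002,0.003,0,0,0,0.4],[-0.004,0.003,0.005,0,0,0,0.4],[-0.004,0.003,0.005,0,0,0,0.4]]}}

```text
time_s: 13.2
tool_pos: [0.6289, -0.0405, 0.0842]
tool_rot: [-180.0, -0.0, 165.7]
force: [3.0, 2.1, 6.2]
grip_width: 0.0514
grasp_force: 10.0
```

Emit:
{"api": "apply_moves", "payload": {"moves": [[0,0,0.003,0,0,0,0.4],[0,0,0.005,0,0,0,0.4],[0,0,0.005,0,0,0,0.4]]}}

```text
time_s: 13.5
tool_pos: [0.6291, -0.0405, 0.0841]
tool_rot: [-180.0, 0.0, 165.7]
force: [0.5, 1.6, 11.3]
grip_width: 0.0514
grasp_force: 10.0
```

Emit:
{"api": "apply_moves", "payload": {"moves": [[0,0,-0.004,0,0,-0.04,0.4],[0,0,-0.005,0,0,-0.08,0.4],[0,0,-0.005,0,0,-0.13,0.4],[0,0,-0.005,0,0,-0.13,0.4],[0,0,-0.005,0,0,-0.13,0.4]]}}

```text
time_s: 14.0
tool_pos: [0.629, -0.0404, 0.0845]
tool_rot: [-180.0, 0.0, 176.9]
force: [1.9, 1.3, 7.5]
grip_width: 0.0514
grasp_force: 10.0
```

```bash
python3 -c "from h import *;st()"
```

```text
14.0 [ 0.629  -0.0404  0.0845] [-180.     0.   176.9] F [1.9 1.3 7.5] Fty 1.4 Ftx -1.8 T [ 0.5  -0.58  0.02] j7 [ 42.  32. -53.  94.  27.  68.  69.] 0.05140673569820425 9.968842189991847
```

Emit:
{"api": "apply_moves", "payload": {"moves": [[0,0,-0.002,0,0,0.04,0.4],[0,0,0,0,0,0.1,0.4],[0,0,0.001,0,0,0.17,0.4],[0,0,0.002,0,0,0.24,0.4],[0,0,0.003,0,0,0.31,0.4],[0,0,0.004,0,0,0.38,0.4],[0,0,0.004,0,0,0.4,0.4],[0,0,0.004,0,0,0.4,0.4]]}}

```text
time_s: 14.8
tool_pos: [0.6285, -0.0406, 0.0833]
tool_rot: [-179.9, -0.0, 142.4]
force: [1.6, 1.2, 6.5]
grip_width: 0.0515
grasp_force: 10.0
```

```bash
python3 -c "from h import *;st()"
```

```text
14.8 [ 0.6285 -0.0406  0.0833] [-179.9   -0.   142.4] F [1.6 1.2 6.5] Fty 1.9 Ftx -0.6 T [ 0.32 -0.56  0.01] j7 [ 37.  29. -46.  94.  23.  67.  38.] 0.05150653415522078 9.974100660765544
```

Sinking as it should (1.2 mm for 0.6 rad). I keep turning forwards.

Emit:
{"api": "apply_moves", "payload": {"moves": [[0,0,0.001,0,0,0.07,0.4],[0,0,0.002,0,0,0.14,0.4],[0,0,0.003,0,0,0.21,0.4],[0,0,0.004,0,0,0.28,0.4],[0,0,0.006,0,0,0.35,0.4],[0,0,0.007,0,0,0.4,0.4],[0,0,0.007,0,0,0.4,0.4]]}}

```text
time_s: 15.5
tool_pos: [0.6281, -0.0412, 0.082]
tool_rot: [-179.9, 0.1, 108.0]
force: [0.0, 0.7, 7.0]
grip_width: 0.0514
grasp_force: 10.0
```

Emit:
{"api": "apply_moves", "payload": {"moves": [[0,0,0.001,0,0,0.05,0.4],[0,0,0.002,0,0,0.1,0.4],[0,0,0.003,0,0,0.15,0.4],[0,0,0.003,0,0,0.2,0.4],[0,0,0.003,0,0,0.2,0.4]]}}

```text
time_s: 16.0
tool_pos: [0.6278, -0.0414, 0.0813]
tool_rot: [-179.9, 0.1, 90.8]
force: [0.5, -0.1, 7.1]
grip_width: 0.0517
grasp_force: 10.0
```

```bash
python3 -c "from h import *;st()"
```

```text
16.0 [ 0.6278 -0.0414  0.0813] [-1.799e+02  1.000e-01  9.080e+01] F [ 0.5 -0.1  7.1] Fty 0.5 Ftx -0.1 T [ 0.07 -0.02 -0.04] j7 [ 30.  26. -36.  94.  17.  65. -10.] 0.051697051971158786 9.969620823394507
```

Emit:
{"api": "apply_moves", "payload": {"moves": [[0,0,0.001,0,0,0.05,0.4],[0,0,0.0015,0,0,0.1,0.4],[0,0,0.0015,0,0,0.1,0.4]]}}

```text
time_s: 16.3
tool_pos: [0.6277, -0.0414, 0.0812]
tool_rot: [-179.9, 0.1, 82.2]
force: [-0.8, 1.7, 8.5]
grip_width: 0.0513
grasp_force: 10.0
```

```bash
python3 -c "from h import *;st()"
```

```text
16.3 [ 0.6277 -0.0414  0.0812] [-1.799e+02  1.000e-01  8.220e+01] F [-0.8  1.7  8.5] Fty -1.0 Ftx 1.6 T [-0.01  0.11 -0.02] j7 [ 29.  26. -35.  94.  16.  65. -18.] 0.05128126801315892 9.96813716716133
```

Emit:
{"api": "apply_moves", "payload": {"moves": [[0,0,0.001,0,0,0.05,0.4],[0,0,0.0015,0,0,0.1,0.4],[0,0,0.0015,0,0,0.1,0.4]]}}

```text
time_s: 16.6
tool_pos: [0.6278, -0.0415, 0.081]
tool_rot: [-179.9, 0.1, 73.6]
force: [-0.6, 0.2, 8.9]
grip_width: 0.0517
grasp_force: 10.0
```

```bash
python3 -c "from h import *;st()"
```

```text
16.6 [ 0.6278 -0.0415  0.081 ] [-1.799e+02  1.000e-01  7.360e+01] F [-0.6  0.2  8.9] Fty -0.7 Ftx -0.0 T [-0.02  0.18 -0.05] j7 [ 28.  25. -33.  94.  15.  65. -26.] 0.05167589803260413 9.974700822494924
```

Emit:
{"api": "apply_moves", "payload": {"moves": [[0,0,-0.002,0,0,0.05,0.4],[0,0,-0.001,0,0,0.1,0.4],[0,0,-0.001,0,0,0.1,0.4]]}}

```text
time_s: 16.9
tool_pos: [0.6276, -0.0413, 0.081]
tool_rot: [-179.9, 0.1, 65.0]
force: [-0.4, -0.4, 8.1]
grip_width: 0.0517
grasp_force: 10.0
```

```bash
python3 -c "from h import *;st()"
```

```text
16.9 [ 0.6276 -0.0413  0.081 ] [-1.799e+02  1.000e-01  6.500e+01] F [-0.4 -0.4  8.1] Fty -0.2 Ftx -0.6 T [ 0.15  0.14 -0.13] j7 [ 27.  25. -32.  94.  14.  65. -34.] 0.05165537115391626 9.974103339482099
```

Emit:
{"api": "apply_moves", "payload": {"moves": [[0,0,0.001,0,0,0.05,0.4],[0,0,0.0015,0,0,0.1,0.4],[0,0,0.0015,0,0,0.1,0.4]]}}

```text
time_s: 17.2
tool_pos: [0.6277, -0.0407, 0.0808]
tool_rot: [-179.9, 0.1, 56.4]
force: [-0.1, 1.4, 7.5]
grip_width: 0.0514
grasp_force: 10.0
```

```bash
python3 -c "from h import *;st()"
```

```text
17.2 [ 0.6277 -0.0407  0.0808] [-1.799e+02  1.000e-01  5.640e+01] F [-0.1  1.4  7.5] Fty -0.9 Ftx 1.1 T [ 0.3   0.26 -0.04] j7 [ 25.  25. -30.  95.  14.  64. -42.] 0.051426471502166365 9.989415009040385
```

```bash
cat >> h.py <<'E'
def avg(n=6):
    T=[]
    for i in range(n): viewer.read_camera('scene'); o=env.get_obs(); T.append(np.r_[o['force'],o['wrist_torque'],o['tool_pos'][2]*1e3,o['tool_rot'][2]])
    print('avg',np.mean(T,0).round(2),'sd',np.std(T,0).round(2))
E
python3 -c "from h import *;avg()"
```

```text
avg [-0.61  0.78  8.7   0.32  0.21 -0.11 80.84 56.49] sd [0.71 0.51 0.58 0.04 0.04 0.01 0.03 0.01]
```

Emit:
{"api": "apply_moves", "payload": {"moves": [[0,0,0,0,0,0.03,0.4],[0,0,0,0,0,0.06,0.4],[0,0,0,0,0,0.06,0.4]]}}

```text
time_s: 17.8
tool_pos: [0.6277, -0.0407, 0.0808]
tool_rot: [-179.9, 0.1, 51.3]
force: [0.5, 0.6, 7.6]
grip_width: 0.0515
grasp_force: 10.0
```

```bash
python3 -c "from h import *;avg()"
```

```text
avg [-5.000e-01  1.250e+00  7.820e+00  3.100e-01  1.500e-01  6.000e-02
  8.077e+01  5.137e+01] sd [0.47 0.27 0.54 0.02 0.02 0.02 0.01 0.  ]
```

Emit:
{"api": "apply_moves", "payload": {"moves": [[0,0,0,0,0,0,0.4],[0,0,0,0,0,0.03,0.4],[0,0,0.001,0,0,0.06,0.4],[0,0,0.001,0,0,0.06,0.4]], "grip_force": 15}}

```text
time_s: 18.5
tool_pos: [0.6277, -0.0406, 0.0807]
tool_rot: [-179.9, 0.1, 46.2]
force: [-1.0, 0.6, 8.7]
grip_width: 0.0513
grasp_force: 15.0
```

```bash
python3 -c "from h import *;avg(4)"
```

```text
avg [-1.08  0.89  9.29  0.35  0.25  0.16 80.74 46.23] sd [0.25 0.23 0.18 0.02 0.03 0.03 0.01 0.  ]
```

Emit:
{"api": "apply_moves", "payload": {"moves": [[0,0,0,0,0,0.03,0.4],[0,0,0.001,0,0,0.06,0.4],[0,0,0.001,0,0,0.06,0.4]]}}

```text
time_s: 19.0
tool_pos: [0.6277, -0.0404, 0.0806]
tool_rot: [-179.9, 0.1, 41.1]
force: [-0.8, 1.5, 9.4]
grip_width: 0.0516
grasp_force: 15.0
```

```bash
python3 -c "from h import *;avg(4)"
```

```text
avg [-0.92  1.1   9.2   0.31  0.27  0.31 80.63 41.11] sd [0.39 0.36 0.27 0.02 0.01 0.02 0.01 0.  ]
```

Torque rose steadily to 0.3 N m, so the knob is snug. I ease off the arm's push and let go.

Emit:
{"api": "apply_moves", "payload": {"moves": [[0,0,-0.003,0,0,-0.01,0.4],[0,0,-0.005,0,0,-0.015,0.4],[0,0,-0.005,0,0,-0.015,0.4]]}}

```text
time_s: 19.5
tool_pos: [0.6278, -0.0405, 0.0807]
tool_rot: [-179.9, 0.1, 42.4]
force: [-0.8, 2.0, 7.0]
grip_width: 0.0512
grasp_force: 15.0
```

```bash
python3 -c "from h import *;avg(4)"
```

```text
avg [-1.45  1.49  6.53  0.42  0.19 -0.16 80.68 42.35] sd [0.23 0.57 0.3  0.04 0.01 0.04 0.02 0.  ]
```

Emit:
{"api": "apply_moves", "payload": {"moves": [[0,0,0,0,0,0,0.65],[0,0,0,0,0,0,0.8],[0,0,0,0,0,0,1],[0,0,0,0,0,0,1],[0,0,0,0,0,0,1],[0,0,-0.1,0,0,0,1],[0,0,-0.3,0,0,0,1],[0,0,-0.5,0,0,0,1],[0,0,-0.7,0,0,0,1],[-0.4,0,-0.7,0,0,0,1],[-0.8,0,-0.7,0,0,0,1],[-1,0,-0.7,0,0,0,1],[-1,0,-0.7,0,0,0,1]]}}

```text
time_s: 21.0
tool_pos: [0.4795, -0.1766, 0.2207]
tool_rot: [180.0, 0.0, 42.4]
force: [0.2, -1.5, 0.1]
grip_width: 0.087
grasp_force: 0.0
```

Run:
```python
from h import *
st()
b=snap('scene');t=snap('top')
T=cv2.resize(t[180:300,260:370],None,fx=4,fy=4,interpolation=cv2.INTER_CUBIC)
B=cv2.resize(b[210:310,250:360],None,fx=4,fy=4,interpolation=cv2.INTER_CUBIC)
o=np.zeros((480,800,3),np.uint8)
o[:480,:400]=T[:,:400];o[:400,400:]=B[:,:400]
cv2.imwrite('pics/E.png',cv2.convertScaleAbs(o[:,:,::-1],alpha=1.8,beta=15))
```

```text
21.0 [ 0.4795 -0.1766  0.2207] [180.    0.   42.4] F [ 0.2 -1.5  0.1] Fty 1.3 Ftx -0.9 T [-0.13 -0.04 -0.02] j7 [ 41.   3. -24. 102.   1.  76. -31.] 0.08696128174779633 0.0
```

View pics/E.png

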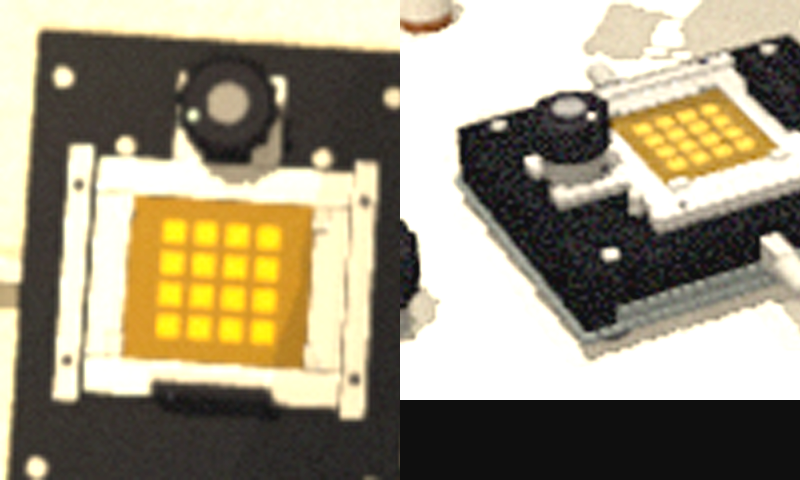

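The knob sits down on the frame. Its disc is at crop (228,103) and its dot at (193,116), so it turned with the fingers. The holder's front edge is at both pins, (126,146) and (322,158). The fingers are clear of everything, so I am handing the job in.

```bash
python3 -c "from h import *;print(env.sign_off())"
```

```text
the job is handed in; nothing more can be done
None
```

I pushed the holder against both stop pins, clicked the knob's thread in and turned it forwards until snug at about 0.3 N m (roughly 45 N by your torque figures). The fingers let go clear of everything and the job is handed in; the sign-off gave no verdict.

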